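# Shielded end down: load and lock the tilt cradle

### The job

One end of the sealed sample shuttle is lined with heavy shielding, but both ends look alike: lift it, see which end dips, and lay it in the rocking tray of the tilt cradle with its heavy end at the orange end, so that the orange end goes down and the tray never tips hard to the white side under the load. Once the shuttle rests there released, push the red lock lever fully over, away from the robot. Set the shuttle down without dropping it, and leave the bottles, vial, beaker and jar where they stand.

Things in the scene. Friction and masses are not known exactly. Their poses are not given: they have to be found in the camera images.
- shuttle: sealed sample shuttle lying on the bench, 150 mm long, 44 wide and high, 0.38 to 0.49 kg: two ivory square chambers, each 50 long with yellow and black bands, joined by a thin black neck with a ball grip. Origin: centre of its underside; x along its length, z up. Its mass centre lies 29 to 34 mm from the middle towards the heavy end; which end (+x or -x) is hidden and changes from run to run
- grip (a point): centre of the shuttle's black ball grip, 32 mm across, 22 above its underside; 25 mm free on each side along the length. Axes as the shuttle's. Pinched gently (20 N) across the length and lifted clear, the shuttle turns about the line between the pads: the heavy end sinks until the light chamber meets the fingers (about 30 degrees)
- cradle: grey fixed tilt cradle on the bench. Origin: centre of its underside; y along the tray towards the orange end, x away from the robot, z up; the tray's pivot is 48 above the bench, along x
- tray (a joint): angle of the rocking tray, -0.2 to 0.2 rad; positive: orange end down, negative: white end down. It is balanced and turns with light friction (0.02 N m), staying where it is left; the loaded tray tips to the side of the shuttle's mass centre
- tray_mid (a point): centre of the tray's floor (upper face), 8 mm above the pivot, 56 above the bench; y towards the orange end, z square to the floor. Open-topped tray: 184 long inside, end stops 16 high, 52 wide between side walls 14 high; the side walls are missing for 35 mm either side of the middle, leaving room for fingers. +y end orange, -y end white
- lock (a joint): red lock lever of the cradle, 0 (leaning to the robot) to 1.0 rad (leaning to the tray, locked); moves lightly (about 1 N at the tip) and stays where it is left; its swing is about the cradle's y axis
- lock_tip (a point): tip of the red lock lever; the lever is 80 mm long, its pivot lies at x = -110, y = -30, z = 36 in the cradle's frame, on a grey block. The tip swings from about 38 mm on the robot's side of the pivot to 38 beyond it in +x of the cradle
- black_bottle: black reagent bottle, 72 mm across, 170 mm tall; bystander, origin under its centre
- brown_bottle: brown bottle with a white label, 64 mm across, 140 mm tall; bystander, origin under its centre
- honey_bottle: small honey-coloured bottle, 40 mm across, 85 mm tall; bystander, origin under its centre
- vial: small white vial, 26 mm across, 55 mm tall; bystander, origin under its centre
- beaker: clear plastic beaker, 66 mm across, 90 mm tall; bystander, origin under its centre
- amber_jar: squat brown jar with a dark red cap, 52 mm across, 60 mm tall; bystander, origin under its centre
Things that resemble listed ones, but are neither listed nor needed, are in the scene too. There is more than one size of the shuttle; the job needs the middle-sized.

How it is judged:
On the way, in this order (a step that is already met when the one before it is completed fails the run):
1. the shuttle is lifted clear of the bench (height (world z) of grip above 0.045 m), for 0.2 s.
2. the shuttle lies released in the tray with the orange end down, the lever not yet locked (value of joint tray above 0.15 rad and distance between grip and tray_mid below 0.038 m and angle between the x axis of shuttle and the y axis of tray_mid, either way round below 0.12 rad and angle between the z axis of shuttle and the z axis of tray_mid, either way round below 0.12 rad and contact force between the fingers and shuttle below 0.1 N and linear speed of shuttle below 0.03 m/s and value of joint lock below 0.5 rad), for 0.3 s.
At the end, for the whole second after the job is handed in: The shuttle lies flat in the tray along it (within 7 degrees, its ball centre within 38 mm of the floor's centre), released and at rest; the tray is tipped with the orange end down (joint above 0.15 rad); the lock lever is over (above 0.85 rad) (value of joint tray above 0.15 rad and distance between grip and tray_mid below 0.038 m and angle between the x axis of shuttle and the y axis of tray_mid, either way round below 0.12 rad and angle between the z axis of shuttle and the z axis of tray_mid, either way round below 0.12 rad and contact force between the fingers and shuttle below 0.1 N and linear speed of shuttle below 0.03 m/s and value of joint lock above 0.85 rad); the robot touches nothing.
It fails at once if a bottle, the vial, the beaker or the jar is moved by more than 40 mm (distance of any of black_bottle, brown_bottle, honey_bottle, vial, beaker, amber_jar from where it was at the start of the episode above 0.04 m).
It fails at once if the loaded tray tips white end down (the released shuttle lies in it with the joint below -0.12 rad) (value of joint tray below -0.12 rad and distance between grip and tray_mid below 0.038 m and contact force between the fingers and shuttle below 0.1 N).
It fails at once if the shuttle is dropped (moves faster than 0.7 m/s while not in the fingers) (linear speed of shuttle above 0.7 m/s and contact force between the fingers and shuttle below 0.1 N).
It also fails if it takes over 72 s, if anything falls off the work surface, if the arm or the gripper's body presses on something with over 40 N, if the wrist force passes 120 N, or if a joint passes its speed limit or range.

### The arm

A 7-joint arm with a two-finger parallel gripper is mounted at the origin on the work surface. World frame = base frame: x ahead of the robot, y to its left, z up, the work surface at z = 0. Lengths are in m, angles in rad, forces in N, time in s.
With the tool pointing down it reaches from about 0.4 to 0.85 m from the base axis. Payload 4.5 kg.
Tool frame: the origin (TCP) lies midway between the tips of the shut fingers; the grasp point (between the pads) lies 19 mm behind it; z points along the fingers, y is the line along which they close (so a half turn about z gives the same grasp; the last joint's range is limited). The gripper opens to 88 mm and grips with 3 to 60 N. Pads are 18 mm wide; open, the fingers measure 123 mm over their backs; the gripper's body (75 mm by 187 mm) begins 45 mm behind the grasp point.
Start: joints at [-1.272, 0.689, -0.195, 1.565, 0.157, 0.902, -0.215], TCP at [0.164, 0.603, 0.217] pointing down, gripper open.
Joint ranges: [-3.01, 3.01], [-0.46, 2.08], [-1.47, 1.51], [0.13, 2.56], [-1, 4.14], [0.04, 2.09], [-2.66, 2.66]. Speed limits (rad/s): [2.57, 2.57, 3.14, 3.14, 3.14, 3.14, 3.14].

### API

Orientations are given as a rotation vector (axis times angle).
In Python, from workcell import bot gives the robot as it stands.
- The arm moves only by the tool move_arm, never from a script. Its argument "rows" is a list of rows, each an object of numbers: "x", "y", "z": the shift along the tool's x, y, z in m; "ax", "ay", "az": the turn, a rotation vector about the tool's x, y, z in units of 6 degrees (1.0 is 6 degrees); "claw": the finger opening in m, from 0 to 0.0881. A call has 1 to 8 rows; each row is the pose to reach, as a shift and turn from the pose commanded when the call began, along the tool's axes at that moment; what a row does not reach only later rows make up. A row lasts 1/8 s, in which the tool goes at most 62.5 mm and 10.7 degrees, less where a joint would pass 70% of its speed; a pose out of reach is approached as far as the arm can. A call with a gripper value outside its range is refused whole. The fingers move at their own pace and stop on an object; "squeeze" is the grip in N (left out, the last holds). Time passes only in rows, so rows that repeat a pose let the fingers close. It gives the time, the measured TCP pose, the force, the opening and the grip force at its end, in the units of the state.
- bot.state(): the state, without advancing time (a new reading comes with each control period).
- bot.capture(name): name is "scene" or "side" or "wrist"; returns a dict with "frame" (480x640x3 uint8, red, green, blue), "fx", "fy", "cx", "cy" (pixels), "T" (4x4, takes a point from camera to world coordinates). Camera axes: x right, y down, z forward; pixel columns grow to the right and rows downward; lengths in m; the calibration is good to about 2 mm. A picture is of the moment at which its call begins. There is no depth.
- bot.finish_job(): hands the job in; it is judged then, once.
The state is a dict: "t": time; "joint_positions": joint angles; "joint_vel": joint speeds; "joint_efforts": joint torques, N m; "tool_pos": TCP position; "tcp_rot": TCP orientation; "force": force on the tool from outside, world axes, zero at the start; "wrist_torque": the same for the moment, N m; "finger_gap": opening from 0.0 (shut) to 1.0 (fully open); "grip_force": force on a finger pad.
Only numpy, scipy, OpenCV 4.12 (cv2) and the standard library are available. Lean on these libraries where they do the work, as an engineer would, in place of code of your own. Each camera call takes 0.05 s, during which the arm holds its last target. There are 200 camera calls.

## Working session

There is one attempt and no reset: what is moved stays moved. The work goes in short steps, Python scripts to look and compute and a tool call to move; the robot and the scene stay as the last step left them, time stands still between calls to the robot, and variables do not carry over. Pictures are saved under pics/ and viewed, at most 10 in all, crops included, and the job is handed in when it is done.

Besides the shell and the picture viewer there is one more tool, called after "Request:" by a JSON object that holds its "op" and its "data", one argument or row to a line. move_arm: Moves the arm, as the interface text tells. Its arguments: {"type":"object","properties":{"rows":{"type":"array"},"squeeze":{"type":"number"}},"required":["rows"]}

```bash
ls; mkdir -p pics
python3 - <<'E'
from workcell import bot
import cv2,numpy as np
for n in("scene","side"):
    c=bot.capture(n);cv2.imwrite(f"pics/{n}0.png",c["frame"][:,:,::-1]);np.savez(f"pics/{n}0.npz",**c)
    print(n,c["fx"],c["cx"],c["cy"],np.round(c["T"],3).tolist())
s=bot.state();print(s)
E
```

```text
pics
scene 518.1171814074143 322.85130006654776 242.51429445753817 [[-0.078, 0.633, -0.77, 1.562], [0.997, 0.037, -0.071, 0.12], [-0.017, -0.773, -0.634, 0.984], [0.0, 0.0, 0.0, 1.0]]
side 441.1691939528924 309.3478978728911 244.90245386586056 [[0.869, -0.299, 0.394, 0.116], [-0.495, -0.505, 0.707, -0.608], [-0.013, -0.809, -0.587, 0.632], [0.0, 0.0, 0.0, 1.0]]
{'t': 0.1, 'joint_positions': array([-1.27217982,  0.6898795 , -0.1945203 ,  1.56620603,  0.15730239,
        0.90250406, -0.21508551]), 'joint_vel': array([ 0.00074328, -0.00201517,  0.00204601, -0.00334162, -0.00020275,
       -0.00098957,  0.00021142]), 'joint_efforts': array([-4.36317481e-03, -5.28509116e+01, -1.27163585e+00, -1.53839618e+01,
       -5.24804858e-02,  2.02195166e-03,  3.54788915e-05]), 'tool_pos': array([0.16347419, 0.60263603, 0.21641219]), 'tcp_rot': array([-4.14608667e-01, -3.11401978e+00,  2.51879087e-03]), 'force': array([ 0.30192543, -0.05706007, -0.47645495]), 'wrist_torque': array([-0.00359436, -0.01853853, -0.03190787]), 'grip_force': 0.0, 'finger_gap': 1.0008431623105354}
```

View pics/scene0.png

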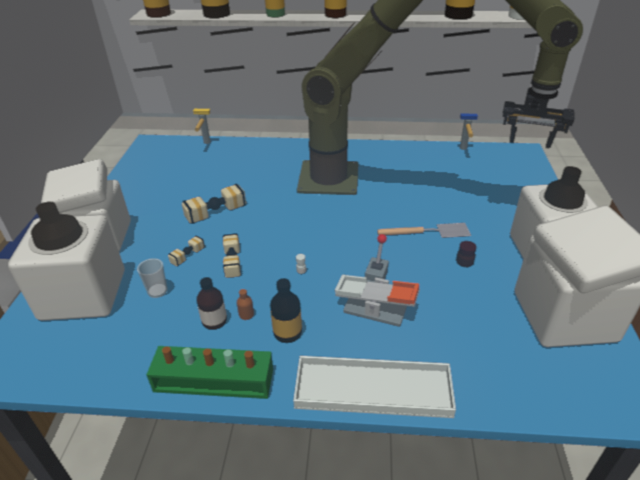

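View pics/side0.png

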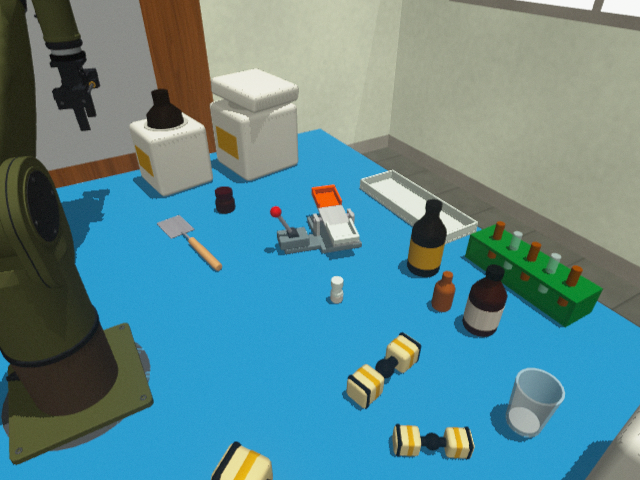

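The scene view shows three shuttles: big at (213,203), small at (187,250) and the middle-sized one at (231,255), whose ball is at about (386,368) in the side view. The cradle is at (376,292) and the lever's red tip at (381,239), or (276,212) in the side view. Next I'll measure these.

```bash
cat > h.py <<'E'
import numpy as np, cv2
def load(n): return dict(np.load(f"pics/{n}.npz"))
def ray(c,u,v):
    d=c["T"][:3,:3]@np.array([(u-c["cx"])/c["fx"],(v-c["cy"])/c["fy"],1.]);return c["T"][:3,3],d/np.linalg.norm(d)
def plane(c,p,z):
    o,d=ray(c,*p);return o+d*(z-o[2])/d[2]
def tri(c1,p1,c2,p2):
    A=np.zeros((3,3));b=np.zeros(3);R=[ray(c1,*p1),ray(c2,*p2)]
    for o,d in R:
        M=np.eye(3)-np.outer(d,d);A+=M;b+=M@o
    X=np.linalg.solve(A,b);return X,[np.linalg.norm((np.eye(3)-np.outer(d,d))@(X-o)) for o,d in R]
def blobs(c,roi,lo,hi,amin=15):
    u0,v0,u1,v1=roi;h=cv2.cvtColor(c["frame"][v0:v1,u0:u1],cv2.COLOR_RGB2HSV)
    m=cv2.inRange(h,np.array(lo),np.array(hi));n,l,s,ce=cv2.connectedComponentsWithStats(m)
    return [(ce[i]+[u0,v0],s[i,4],(np.argwhere(l==i)[:,::-1]+[u0,v0])) for i in range(1,n) if s[i,4]>=amin]
def proj(c,P):
    q=c["T"][:3,:3].T@(np.array(P)-c["T"][:3,3]);return np.array([c["fx"]*q[0]/q[2]+c["cx"],c["fy"]*q[1]/q[2]+c["cy"]])
E
python3 - <<'E'
from h import *
np.set_printoptions(precision=4,suppress=True)
s,d=load("scene0"),load("side0")
for nm,c,rois in(("scene",s,dict(sh=(215,230,250,282),cr=(325,228,425,325))),("side",d,dict(sh=(340,328,425,412),cr=(262,180,365,260)))):
    print(nm)
    r=rois["sh"]
    print(" ivory/yellow",[(b[0],b[1]) for b in blobs(c,r,(12,30,110),(35,255,255))])
    print(" black",[(b[0],b[1]) for b in blobs(c,r,(0,0,0),(179,255,55),8)])
    r=rois["cr"]
    for b in blobs(c,r,(0,150,90),(14,255,255)):
        q=cv2.boxPoints(cv2.minAreaRect(b[2].astype(np.float32)));print(" red/or",b[0],b[1],q.tolist(),c["frame"][int(b[0][1]),int(b[0][0])])
a=cv2.resize(s["frame"][225:330,330:430],None,fx=4,fy=4,interpolation=2);b=cv2.resize(d["frame"][175:280,262:362],None,fx=4,fy=4,interpolation=2)
cv2.imwrite("pics/z1.png",np.hstack([a,b])[:,:,::-1])
E
```

```text
scene
 ivory/yellow [(array([230.5758, 242.    ]), np.int32(198)), (array([230.8291, 259.4786]), np.int32(117)), (array([231.6234, 270.4156]), np.int32(154))]
 black []
 red/or [404.0982 292.3221] 326 [[388.9389953613281, 297.5487976074219], [390.7682800292969, 281.0853576660156], [417.5487976074219, 284.0609436035156], [415.7195129394531, 300.5243835449219]] [194  95  67]
side
 ivory/yellow [(array([402.7653, 352.2627]), np.int32(750)), (array([370.2259, 380.2276]), np.int32(602)), (array([356.4381, 392.9396]), np.int32(331))]
 black [(array([410.7111, 339.6667]), np.int32(45)), (array([386.4054, 366.4155]), np.int32(296)), (array([361.4425, 387.9469]), np.int32(113))]
 red/or [325.8889 195.869 ] 504 [[311.1999816894531, 187.40000915527344], [338.6399841308594, 183.47999572753906], [341.5599670410156, 203.9199981689453], [314.1199645996094, 207.8400115966797]] [242  95   3]
```

View pics/z1.png

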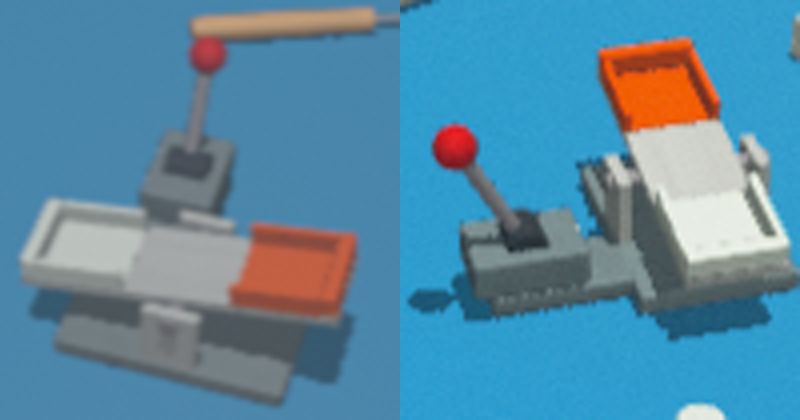

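Run:
```python
from h import *
np.set_printoptions(precision=4,suppress=True)
s,d=load("scene0"),load("side0")
S=lambda x,y:(330+x/4,225+y/4); D=lambda x,y:(262+(x-400)/4,175+y/4)
P={}
for n,a,b in(("tip",(208,55),(455,147)),("O-",(357,234),(600,46)),("O+",(342,295),(690,40)),("W-",(48,200),(688,252)),("W+",(22,262),(790,243))):
    P[n],e=tri(s,S(*a),d,D(*b));print(n,P[n],np.array(e))
o=(P["O-"]+P["O+"])/2;w=(P["W-"]+P["W+"])/2
print("len",np.linalg.norm(o-w),"mid",(o+w)/2,"dir",(o-w)/np.linalg.norm(o-w), "yaw of y",np.degrees(np.arctan2(*(o-w)[1::-1])))
# shuttle
side=[np.array(x) for x in((410.7,339.7),(386.4,366.4),(361.4,387.9))]
B=plane(d,(386.4,366.4),.022);print("ball side",B,"scene proj",proj(s,B))
# chambers: all ivory+black extents in side: ivory blob centroid rays at z~.03
for c,L in((d,((402.8,352.3),(366,384.5))),(s,((230.6,242),(231.3,265.7)))):
    q=[plane(c,p,.03) for p in L];print(q,np.linalg.norm(q[1]-q[0]),np.degrees(np.arctan2(*(q[0]-q[1])[1::-1])))
for n,c,p,z in(("vial s",s,(301,258),.05),("vial d",d,(337,282),.05),("honey",s,(245,316),0),("brown",s,(212,325),0),("beaker",s,(157,293),0),("black",s,(287,338),0),("small",d,(433,442),.018)):print(n,plane(c,p,z))
a=cv2.resize(s["frame"][225:290,200:265],None,fx=6,fy=6,interpolation=2);b=cv2.resize(d["frame"][325:415,340:430],(390,390),interpolation=2)
cv2.imwrite("pics/z2.png",np.hstack([a,b])[:,:,::-1])
```

```text
tip [0.4678 0.179  0.1038] [0.0003 0.0003]
O- [0.6159 0.2709 0.0846] [0.0001 0.0001]
O+ [0.6719 0.2559 0.0831] [0.0038 0.0038]
W- [0.5637 0.0778 0.0559] [0.0018 0.0018]
W+ [0.6211 0.0624 0.0526] [0.0004 0.0004]
len 0.20223423213423777 mid [0.6181 0.1667 0.069 ] dir [0.2546 0.9559 0.1464] yaw of y 75.08394255814528
ball side [ 0.4636 -0.2465  0.022 ] scene proj [230.8097 254.7926]
[array([ 0.5021, -0.2414,  0.03  ]), array([ 0.4084, -0.2635,  0.03  ])] 0.09624517964749343 13.24532710414667
[array([ 0.4161, -0.2564,  0.03  ]), array([ 0.5184, -0.2321,  0.03  ])] 0.10518128634342541 -166.6145482598871
vial s [ 0.4976 -0.0395  0.05  ]
vial d [ 0.4911 -0.0462  0.05  ]
honey [ 0.6741 -0.1664  0.    ]
brown [ 0.7096 -0.2438  0.    ]
beaker [ 0.6065 -0.4205  0.    ]
black [ 0.7394 -0.0493  0.    ]
small [ 0.4405 -0.3871  0.018 ]
```

View pics/z2.png

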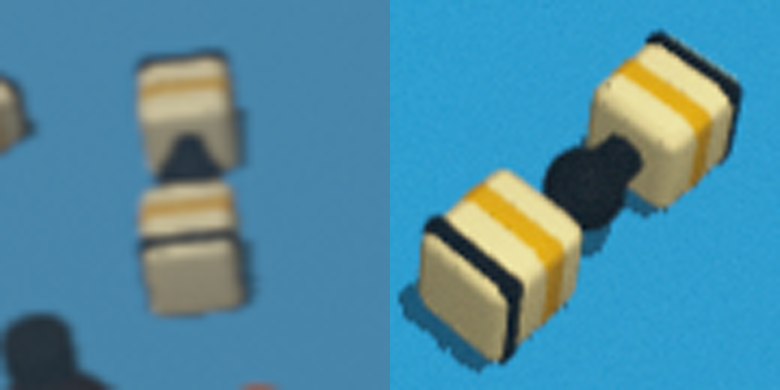

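The zoomed views agree with each other. The tray starts white end down (about -0.15 rad), the cradle origin is near (0.619, 0.170) with yaw -14.9°, and the lever tip checks out to 1 mm. The middle-sized shuttle's ball, at about (585,188) in the crop, is near (0.460,-0.248), with the long axis at 13.3°. I'll start moving.

Request:
{"op": "move_arm", "data": {
  "rows": [
    {"x": -0.431,"y": -0.3,"z": -0.053,"az": 12.7},
    {"x": -0.431,"y": -0.3,"z": -0.053,"az": 12.7},
    {"x": -0.431,"y": -0.3,"z": -0.053,"az": 12.7},
    {"x": -0.431,"y": -0.3,"z": -0.053,"az": 12.7},
    {"x": -0.431,"y": -0.3,"z": -0.053,"az": 12.7},
    {"x": -0.431,"y": -0.3,"z": -0.053,"az": 12.7},
    {"x": -0.431,"y": -0.3,"z": -0.053,"az": 12.7},
    {"x": -0.431,"y": -0.3,"z": -0.053,"az": 12.7}
  ]
}}

```text
invalid input at $.rows[0]: expected keys x, y, z, ax, ay, az, claw
```

```bash
cat >> h.py <<'E'
from scipy.spatial.transform import Rotation as Ro
def go(st,P,yaz,tilt=None):
    "shift/turn in move units to TCP P, pointing down with tool y at azimuth yaz (deg)"
    R0=Ro.from_rotvec(st["tcp_rot"]);a=np.radians(yaz);y=np.array([np.cos(a),np.sin(a),0]);z=np.array([0,0,-1.])
    R1=Ro.from_matrix(np.c_[np.cross(y,z),y,z])
    print("pos",st["tool_pos"],"yaz",np.degrees(np.arctan2(*R0.as_matrix()[1::-1,1])),"t",st["t"],"j",st["joint_positions"])
    print("shift",R0.inv().apply(np.array(P)-st["tool_pos"]),"turn",np.degrees((R0.inv()*R1).as_rotvec())/6)
np.set_printoptions(precision=4,suppress=True)
E
python3 - <<'E'
from h import *; from workcell import bot
s=bot.state();go(s,(.46,-.2475,.2),-76.7)
E
```

```text
pos [0.1635 0.6026 0.2164] yaz 74.83218375723384 t 0.1 j [-1.2722  0.6899 -0.1945  1.5662  0.1573  0.9025 -0.2151]
shift [-0.5086 -0.7429  0.0177] turn [-0.0036  0.0206 25.2554]
```

Request:
{"op": "move_arm", "data": {
  "rows": [
    {"x": -0.431,"y": -0.3,"z": -0.053,"ax": 0,"ay": 0,"az": 12.7,"claw": 0.088},
    {"x": -0.431,"y": -0.3,"z": -0.053,"ax": 0,"ay": 0,"az": 12.7,"claw": 0.088},
    {"x": -0.431,"y": -0.3,"z": -0.053,"ax": 0,"ay": 0,"az": 12.7,"claw": 0.088},
    {"x": -0.431,"y": -0.3,"z": -0.053,"ax": 0,"ay": 0,"az": 12.7,"claw": 0.088},
    {"x": -0.431,"y": -0.3,"z": -0.053,"ax": 0,"ay": 0,"az": 12.7,"claw": 0.088},
    {"x": -0.431,"y": -0.3,"z": -0.053,"ax": 0,"ay": 0,"az": 12.7,"claw": 0.088},
    {"x": -0.431,"y": -0.3,"z": -0.053,"ax": 0,"ay": 0,"az": 12.7,"claw": 0.088},
    {"x": -0.431,"y": -0.3,"z": -0.053,"ax": 0,"ay": 0,"az": 12.7,"claw": 0.088}
  ],
  "squeeze": 20
}}

```text
t: 1.1
tool_pos: [0.484, 0.2206, 0.2673]
tcp_rot: [-2.249, -2.193, 0.001]
force: [1.2, -0.3, 0.5]
finger_gap: 0.999
grip_force: 0.0
```

Run:
```python
from h import *; from workcell import bot
s=bot.state();go(s,(.46,-.2475,.2),-76.7)
```

```text
pos [0.484  0.2206 0.2673] yaz -1.4544348574693418 t 1.1 j [-0.6141  0.505   0.1581  1.7924 -0.1013  0.8524 -0.4341]
shift [-0.4685 -0.0121  0.0674] turn [-0.0009  0.0037 12.5409]
```

Request:
{"op": "move_arm", "data": {
  "rows": [
    {"x": -0.468,"y": -0.012,"z": 0.067,"ax": 0,"ay": 0,"az": 12.54,"claw": 0.088},
    {"x": -0.468,"y": -0.012,"z": 0.067,"ax": 0,"ay": 0,"az": 12.54,"claw": 0.088},
    {"x": -0.468,"y": -0.012,"z": 0.067,"ax": 0,"ay": 0,"az": 12.54,"claw": 0.088},
    {"x": -0.468,"y": -0.012,"z": 0.067,"ax": 0,"ay": 0,"az": 12.54,"claw": 0.088},
    {"x": -0.468,"y": -0.012,"z": 0.067,"ax": 0,"ay": 0,"az": 12.54,"claw": 0.088},
    {"x": -0.468,"y": -0.012,"z": 0.067,"ax": 0,"ay": 0,"az": 12.54,"claw": 0.088},
    {"x": -0.468,"y": -0.012,"z": 0.067,"ax": 0,"ay": 0,"az": 12.54,"claw": 0.088},
    {"x": -0.468,"y": -0.012,"z": 0.067,"ax": 0,"ay": 0,"az": 12.54,"claw": 0.088}
  ]
}}

```text
t: 2.1
tool_pos: [0.4589, -0.2489, 0.1997]
tcp_rot: [3.12, 0.358, -0.002]
force: [-0.2, 0.5, -0.5]
finger_gap: 0.995
grip_force: 0.0
```

Run:
```python
from h import *; from workcell import bot
c=bot.capture("wrist");np.savez("pics/w1.npz",**c);cv2.imwrite("pics/w1.png",c["frame"][:,:,::-1])
s=bot.state();go(s,(.46,-.2475,.009),-76.7);print(proj(c,(.46,-.2475,.022)))
for b in blobs(c,(0,0,640,480),(12,30,110),(35,255,255),200): print(b[0],b[1],plane(c,b[0],.03))
```

```text
pos [ 0.4582 -0.2536  0.1998] yaz -77.10001663626707 t 2.15 j [ 0.143   0.6214  0.4466  1.9114 -0.3953  0.6936 -0.5214]
shift [ 0.0035 -0.0066  0.1908] turn [ 0.0526  0.0193 -0.0667]
[316.9423 214.8204]
[317.1799 172.3167] 1768 [ 0.5031 -0.2379  0.03  ]
[465.1025 238.4574] 868 [ 0.472  -0.4023  0.03  ]
[317.7654 260.6234] 1479 [ 0.4138 -0.2591  0.03  ]
[414.2703 278.6205] 751 [ 0.4171 -0.3648  0.03  ]
[ 87.2265 382.4704] 287 [ 0.201 -0.026  0.03 ]
[407.2284 417.5222] 1756 [ 0.2367 -0.4139  0.03  ]
[312.108  425.7706] 824 [ 0.1976 -0.3017  0.03  ]
```

View pics/w1.png

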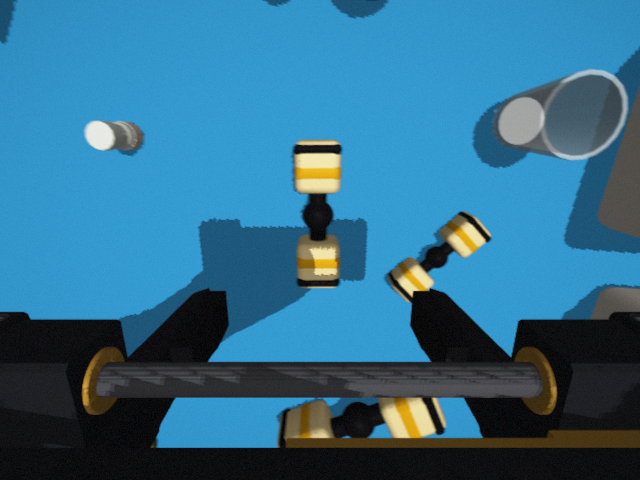

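The wrist view shows the middle-sized shuttle with its ball at (317,215), exactly where the estimate projects. I'll lower part-way and let the arm settle.

Request:
{"op": "move_arm", "data": {
  "rows": [
    {"x": 0,"y": 0,"z": 0.05,"ax": 0,"ay": 0,"az": 0,"claw": 0.07},
    {"x": 0,"y": 0,"z": 0.1,"ax": 0,"ay": 0,"az": 0,"claw": 0.07},
    {"x": 0,"y": 0,"z": 0.1,"ax": 0,"ay": 0,"az": 0,"claw": 0.07},
    {"x": 0,"y": 0,"z": 0.1,"ax": 0,"ay": 0,"az": 0,"claw": 0.07}
  ]
}}

```text
t: 2.65
tool_pos: [0.4607, -0.2459, 0.1015]
tcp_rot: [3.119, 0.366, 0.002]
force: [-0.4, -0.5, -0.2]
finger_gap: 0.799
grip_force: 0.0
```

Run:
```python
from h import *; from workcell import bot
s=bot.state();go(s,(.46,-.2475,.009),-76.9);print(s["joint_vel"])
```

```text
pos [ 0.4607 -0.2459  0.1015] yaz -76.61282985579132 t 2.65 j [ 0.2169  0.7661  0.3107  1.993  -0.5024  0.4555 -0.4348]
shift [-0.0011  0.0013  0.0925] turn [ 0.0099 -0.01    0.0479]
[-0.007  -0.0262  0.0135 -0.0101 -0.0047 -0.0069  0.0027]
```

Request:
{"op": "move_arm", "data": {
  "rows": [
    {"x": -0.001,"y": 0.0015,"z": 0.05,"ax": 0,"ay": 0,"az": 0,"claw": 0.07},
    {"x": -0.001,"y": 0.0015,"z": 0.092,"ax": 0,"ay": 0,"az": 0,"claw": 0.07},
    {"x": -0.001,"y": 0.0015,"z": 0.092,"ax": 0,"ay": 0,"az": 0,"claw": 0.07},
    {"x": -0.001,"y": 0.0015,"z": 0.092,"ax": 0,"ay": 0,"az": 0,"claw": 0.07},
    {"x": -0.001,"y": 0.0015,"z": 0.092,"ax": 0,"ay": 0,"az": 0,"claw": 0.02},
    {"x": -0.001,"y": 0.0015,"z": 0.092,"ax": 0,"ay": 0,"az": 0,"claw": 0.02},
    {"x": -0.001,"y": 0.0015,"z": 0.092,"ax": 0,"ay": 0,"az": 0,"claw": 0.02},
    {"x": -0.001,"y": 0.0015,"z": 0.092,"ax": 0,"ay": 0,"az": 0,"claw": 0.02}
  ],
  "squeeze": 20
}}

```text
t: 3.65
tool_pos: [0.4595, -0.2472, 0.0085]
tcp_rot: [3.12, 0.366, 0.0]
force: [0.3, 0.2, -1.0]
finger_gap: 0.365
grip_force: 0.0
```

Request:
{"op": "move_arm", "data": {
  "rows": [
    {"x": 0,"y": 0,"z": 0,"ax": 0,"ay": 0,"az": 0,"claw": 0.02},
    {"x": 0,"y": 0,"z": 0,"ax": 0,"ay": 0,"az": 0,"claw": 0.02},
    {"x": 0,"y": 0,"z": 0,"ax": 0,"ay": 0,"az": 0,"claw": 0.02}
  ],
  "squeeze": 20
}}

```text
t: 4.03
tool_pos: [0.4593, -0.2469, 0.0081]
tcp_rot: [-3.12, -0.366, 0.0]
force: [1.3, 1.7, -3.2]
finger_gap: 0.278
grip_force: 16.8
```

Request:
{"op": "move_arm", "data": {
  "rows": [
    {"x": 0,"y": 0,"z": -0.02,"ax": 0,"ay": 0,"az": 0,"claw": 0.02},
    {"x": 0,"y": 0,"z": -0.04,"ax": 0,"ay": 0,"az": 0,"claw": 0.02},
    {"x": 0,"y": 0,"z": -0.06,"ax": 0,"ay": 0,"az": 0,"claw": 0.02},
    {"x": 0,"y": 0,"z": -0.09,"ax": 0,"ay": 0,"az": 0,"claw": 0.02},
    {"x": 0,"y": 0,"z": -0.12,"ax": 0,"ay": 0,"az": 0,"claw": 0.02},
    {"x": 0,"y": 0,"z": -0.12,"ax": 0,"ay": 0,"az": 0,"claw": 0.02},
    {"x": 0,"y": 0,"z": -0.12,"ax": 0,"ay": 0,"az": 0,"claw": 0.02}
  ],
  "squeeze": 20
}}

```text
t: 4.9
tool_pos: [0.4591, -0.2468, 0.1278]
tcp_rot: [-3.12, -0.366, 0.001]
force: [0.4, -0.3, 0.2]
finger_gap: 0.223
grip_force: 0.0
```

Run:
```python
from h import *; from workcell import bot
c=bot.capture("side");np.savez("pics/s2.npz",**c)
s=bot.state();go(s,(.62,.17,.3),-14.9);print(s["grip_force"],s["finger_gap"],s["force"])
g=s["tool_pos"]+[0,0,.019];u,v=proj(c,g).astype(int);print(u,v)
x=c["frame"][max(v-80,0):v+80,max(u-100,0):u+100]
cv2.imwrite("pics/s2.png",cv2.resize(x,None,fx=3,fy=3)[:,:,::-1])
```

```text
pos [ 0.4589 -0.2467  0.1274] yaz -76.59924303519634 t 4.95 j [ 0.1912  0.7268  0.3581  1.978  -0.4862  0.5224 -0.4431]
shift [ 0.2531 -0.3682 -0.1724] turn [ -0.0162   0.0033 -10.2832]
0.0 0.22426195147165662 [-0.3069 -0.2612 -0.8458]
391 315
```

View pics/s2.png

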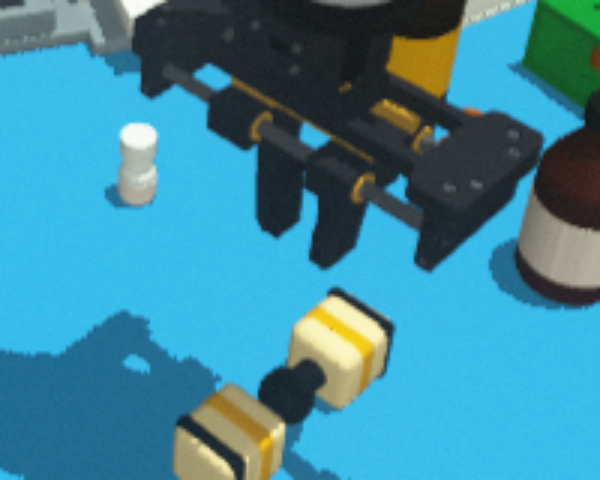

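The side view shows the grasp missed: the ball is still on the bench, near (388,366), and the fingers closed above it. The pads gripped too high, so I'll re-measure with the wrist camera and grasp lower.

Run:
```python
from h import *; from workcell import bot
from workcell import bot
d=load("s2")
print([(b[0],b[1],plane(d,b[0],.022)) for b in blobs(d,(340,328,440,412),(0,0,0),(179,255,55),30)])
c=bot.capture("wrist");np.savez("pics/w2.npz",**c)
print(proj(c,(.46,-.2475,.022)))
for b in blobs(c,(150,80,450,300),(12,30,110),(35,255,255),200): print(b[0],b[1],plane(c,b[0],.04))
u,v=proj(c,(.46,-.2475,.022)).astype(int)
g=cv2.cvtColor(c["frame"],cv2.COLOR_RGB2HSV)[:,:,2]
m=(g<50).astype(np.uint8)[v-60:v+60,u-40:u+40]
for r in range(0,120,5): w=np.flatnonzero(m[r]);print(v-60+r,(w.min()+u-40,w.max()+u-40,len(w)) if len(w) else None)
```

```text
[(array([411.5333, 337.8333]), np.int32(30), array([ 0.5424, -0.2183,  0.022 ])), (array([387.636 , 364.9265]), np.int32(272), array([ 0.4673, -0.2451,  0.022 ])), (array([363.0377, 385.5094]), np.int32(106), array([ 0.407 , -0.2581,  0.022 ]))]
[319.5074 234.4466]
[317.6861 137.4854] 309 [ 0.5349 -0.2283  0.04  ]
[317.822  175.9127] 2922 [ 0.5085 -0.2346  0.04  ]
[319.0311 277.77  ] 2091 [ 0.4293 -0.2544  0.04  ]
[433.4026 293.2987] 231 [ 0.4377 -0.3494  0.04  ]
174 None
179 None
184 None
189 None
194 None
199 None
204 (np.int64(308), np.int64(328), 21)
209 (np.int64(308), np.int64(328), 21)
214 (np.int64(308), np.int64(329), 22)
219 (np.int64(303), np.int64(333), 31)
224 (np.int64(301), np.int64(336), 36)
229 (np.int64(300), np.int64(337), 38)
234 (np.int64(301), np.int64(336), 36)
239 (np.int64(303), np.int64(334), 32)
244 (np.int64(308), np.int64(329), 22)
249 (np.int64(309), np.int64(328), 20)
254 (np.int64(309), np.int64(328), 20)
259 (np.int64(310), np.int64(327), 18)
264 None
269 None
274 None
279 None
284 None
289 (np.int64(279), np.int64(358), 5)
```

Run:
```python
from h import *; from workcell import bot
c=load("w2");P=plane(c,(318.5,229.7),.022);print(P)
a,b=plane(c,(318,207),.022),plane(c,(319.3,262),.022);print(np.degrees(np.arctan2(*(a-b)[1::-1])))
s=bot.state();go(s,(P[0],P[1],.003),-76.7)
```

```text
[ 0.4638 -0.2457  0.022 ]
14.655751248591255
pos [ 0.4588 -0.2467  0.1273] yaz -76.60641180590517 t 5.0 j [ 0.1913  0.7271  0.3582  1.978  -0.4861  0.5225 -0.4431]
shift [0.0053 0.0004 0.1243] turn [-0.0135  0.0139  0.0156]
```

Request:
{"op": "move_arm", "data": {
  "rows": [
    {"x": 0.005,"y": 0,"z": 0,"ax": 0,"ay": 0,"az": 0,"claw": 0.07},
    {"x": 0.005,"y": 0,"z": 0.0,"ax": 0,"ay": 0,"az": 0,"claw": 0.07},
    {"x": 0.005,"y": 0,"z": 0.04,"ax": 0,"ay": 0,"az": 0,"claw": 0.07},
    {"x": 0.005,"y": 0,"z": 0.08,"ax": 0,"ay": 0,"az": 0,"claw": 0.07},
    {"x": 0.005,"y": 0,"z": 0.11,"ax": 0,"ay": 0,"az": 0,"claw": 0.07},
    {"x": 0.005,"y": 0,"z": 0.124,"ax": 0,"ay": 0,"az": 0,"claw": 0.07},
    {"x": 0.005,"y": 0,"z": 0.124,"ax": 0,"ay": 0,"az": 0,"claw": 0.07},
    {"x": 0.005,"y": 0,"z": 0.124,"ax": 0,"ay": 0,"az": 0,"claw": 0.07}
  ],
  "squeeze": 20
}}

```text
t: 6.0
tool_pos: [0.4649, -0.2465, 0.0052]
tcp_rot: [3.119, 0.366, 0.002]
force: [-0.6, 0.2, 0.0]
finger_gap: 0.789
grip_force: 0.0
```

Request:
{"op": "move_arm", "data": {
  "rows": [
    {"x": 0,"y": 0,"z": 0,"ax": 0,"ay": 0,"az": 0,"claw": 0.02},
    {"x": 0,"y": 0,"z": 0,"ax": 0,"ay": 0,"az": 0,"claw": 0.02},
    {"x": 0,"y": 0,"z": 0,"ax": 0,"ay": 0,"az": 0,"claw": 0.02},
    {"x": 0,"y": 0,"z": 0,"ax": 0,"ay": 0,"az": 0,"claw": 0.02},
    {"x": 0,"y": 0,"z": 0,"ax": 0,"ay": 0,"az": 0,"claw": 0.02},
    {"x": 0,"y": 0,"z": 0,"ax": 0,"ay": 0,"az": 0,"claw": 0.02}
  ],
  "squeeze": 20
}}

```text
t: 6.75
tool_pos: [0.4642, -0.2456, 0.0043]
tcp_rot: [-3.119, -0.366, 0.0]
force: [0.8, 1.5, 1.6]
finger_gap: 0.321
grip_force: 19.6
```

Request:
{"op": "move_arm", "data": {
  "rows": [
    {"x": 0,"y": 0,"z": -0.005,"ax": 0,"ay": 0,"az": 0,"claw": 0.02},
    {"x": 0,"y": 0,"z": -0.01,"ax": 0,"ay": 0,"az": 0,"claw": 0.02},
    {"x": 0,"y": 0,"z": -0.02,"ax": 0,"ay": 0,"az": 0,"claw": 0.02},
    {"x": 0,"y": 0,"z": -0.02,"ax": 0,"ay": 0,"az": 0,"claw": 0.02}
  ],
  "squeeze": 20
}}

```text
t: 7.25
tool_pos: [0.465, -0.2462, 0.0252]
tcp_rot: [3.119, 0.366, 0.002]
force: [0.8, -0.0, -1.9]
finger_gap: 0.314
grip_force: 18.6
```

Request:
{"op": "move_arm", "data": {
  "rows": [
    {"x": 0,"y": 0,"z": -0.01,"ax": 0,"ay": 0,"az": 0,"claw": 0.02},
    {"x": 0,"y": 0,"z": -0.02,"ax": 0,"ay": 0,"az": 0,"claw": 0.02},
    {"x": 0,"y": 0,"z": -0.03,"ax": 0,"ay": 0,"az": 0,"claw": 0.02},
    {"x": 0,"y": 0,"z": -0.04,"ax": 0,"ay": 0,"az": 0,"claw": 0.02},
    {"x": 0,"y": 0,"z": -0.05,"ax": 0,"ay": 0,"az": 0,"claw": 0.02},
    {"x": 0,"y": 0,"z": -0.06,"ax": 0,"ay": 0,"az": 0,"claw": 0.02},
    {"x": 0,"y": 0,"z": -0.06,"ax": 0,"ay": 0,"az": 0,"claw": 0.02}
  ],
  "squeeze": 20
}}

```text
t: 8.12
tool_pos: [0.4648, -0.2463, 0.0851]
tcp_rot: [3.119, 0.366, 0.002]
force: [0.1, -0.1, -0.1]
finger_gap: 0.225
grip_force: 0.0
```

Run:
```python
from h import *; from workcell import bot
c=bot.capture("side");np.savez("pics/s3.npz",**c)
s=bot.state();go(s,(.62,.17,.3),-14.9);print(s["grip_force"],s["finger_gap"],s["force"],s["wrist_torque"])
g=s["tool_pos"]+[0,0,.019];u,v=proj(c,g).astype(int);print(u,v)
x=c["frame"][max(v-80,0):v+80,max(u-100,0):u+100]
cv2.imwrite("pics/s3.png",cv2.resize(x,None,fx=3,fy=3)[:,:,::-1])
```

```text
pos [ 0.4645 -0.246   0.0846] yaz -76.60061912868252 t 8.175 j [ 0.2214  0.7984  0.3006  1.9905 -0.5351  0.429  -0.4082]
shift [ 0.2478 -0.3686 -0.2154] turn [  0.0061  -0.0029 -10.2834]
0.0 0.22740830261337472 [ 0.1968 -0.6208  0.3067] [-0.0169  0.2044 -0.0064]
391 332
```

View pics/s3.png

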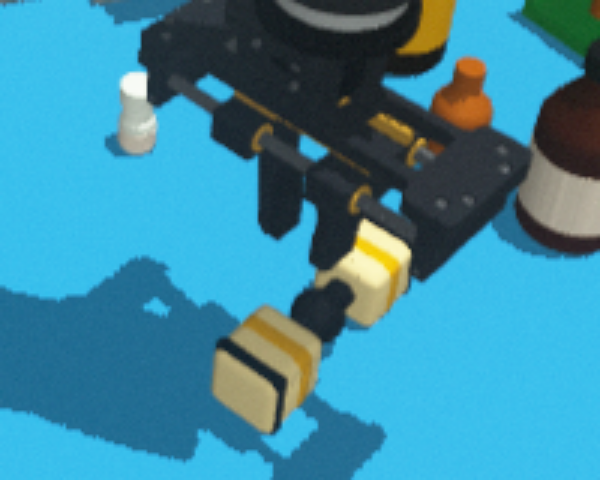

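Run:
```python
from h import *; from workcell import bot
out=[]
for n in("side","scene"):
    c=bot.capture(n);np.savez(f"pics/{n}4.npz",**c)
    s=bot.state();u,v=proj(c,s["tool_pos"]).astype(int);print(n,s["t"],u,v,s["grip_force"],s["finger_gap"],s["force"])
    out.append(cv2.resize(c["frame"][v-65:v+65,u-65:u+65],None,fx=3,fy=3))
cv2.imwrite("pics/z4.png",np.hstack(out)[:,:,::-1])
```

```text
side 8.225 389 341 0.0 0.22866016788696183 [-0.2392  0.0572  0.5267]
scene 8.275 228 238 0.0 0.2253666975813261 [ 0.5814  0.548  -0.272 ]
```

View pics/z4.png

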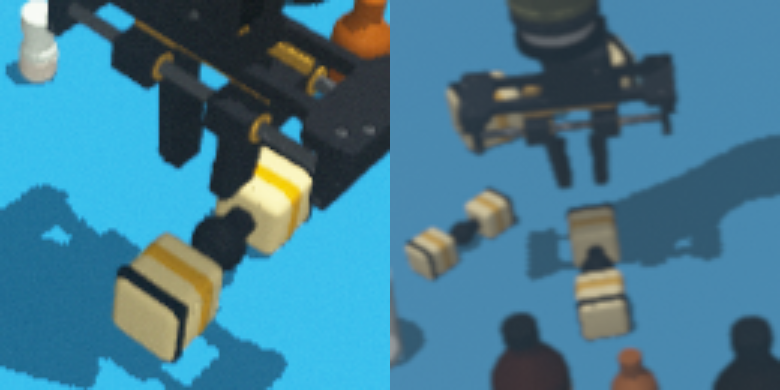

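The shuttle slipped out and lies on the bench again, with the ball near (398,356) in the side view and (232,260) in the scene view. Both slips fit pad contact above the ball's equator, and the fingertips show several mm above the projected TCP. I'll re-measure the ball and the fingertips.

Run:
```python
from h import *; from workcell import bot
d,s=load("side4"),load("scene4")
X,e=tri(d,(398,356),s,(232.3,260));print("ball tri",X,e, plane(d,(398,356),.022))
print("tips R",tri(d,(324+225/3,276+198/3),s,(163+175/3,173+185/3)),"L",tri(d,(324+178/3,276+165/3),s,(163+210/3,173+182/3)))
c=bot.capture("wrist");np.savez("pics/w5.npz",**c);st=bot.state();print(st["tool_pos"],proj(c,(.46,-.2475,.022)),proj(c,st["tool_pos"]),proj(c,st["tool_pos"]+[0,0,.019]))
cv2.imwrite("pics/w5.png",c["frame"][:,:,::-1])
```

```text
ball tri [ 0.4916 -0.2382  0.0255] [np.float64(0.0027735095430575607), np.float64(0.0027735095430575694)] [ 0.4948 -0.2388  0.022 ]
tips R (array([ 0.4669, -0.2628,  0.0972]), [np.float64(0.0003647836603317892), np.float64(0.0003647836603319157)]) L (array([ 0.4602, -0.2315,  0.0969]), [np.float64(0.00031273541576984506), np.float64(0.00031273541576991494)])
[ 0.4641 -0.2458  0.084 ] [318.9813 258.2413] [317.7482 289.6095] [317.6168 306.2765]
```

View pics/w5.png

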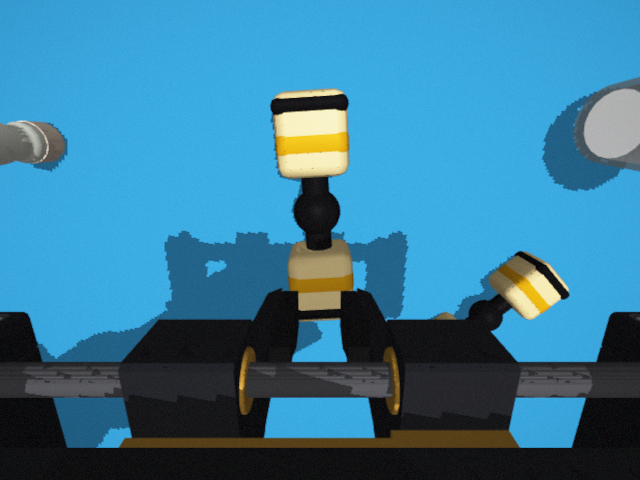

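The wrist view shows the ball at about (317,211), shifted roughly 30 mm in +x, and the fingertips at row 291. The tips sit about 13 mm above the reported TCP, so I must go lower, guarding on force.

Run:
```python
from h import *; from workcell import bot
c=load("w5");P=plane(c,(317.3,211),.022);print(P)
a,b=plane(c,(316.5,182),.022),plane(c,(319,240),.022);print(np.degrees(np.arctan2(*(a-b)[1::-1])))
for z in(0.044,):
  q=[plane(c,p,z) for p in((275,103),(347,103),(277,175),(348,175))];print(q)
s=bot.state();go(s,(P[0],P[1],.003),-76.)
```

```text
[ 0.4933 -0.2384  0.022 ]
15.73369544755353
[array([ 0.553 , -0.1998,  0.044 ]), array([ 0.5624, -0.2395,  0.044 ]), array([ 0.5138, -0.2087,  0.044 ]), array([ 0.5237, -0.2503,  0.044 ])]
pos [ 0.4641 -0.2458  0.084 ] yaz -76.6077010284829 t 8.325 j [ 0.2218  0.7996  0.3     1.9909 -0.5352  0.4289 -0.4082]
shift [ 0.0302 -0.0004  0.081 ] turn [-0.0051  0.0043 -0.1013]
```

Request:
{"op": "move_arm", "data": {
  "rows": [
    {"x": 0.015,"y": 0,"z": 0,"ax": 0,"ay": 0,"az": 0,"claw": 0.07},
    {"x": 0.03,"y": 0,"z": 0.0,"ax": 0,"ay": 0,"az": -0.15,"claw": 0.07},
    {"x": 0.03,"y": 0,"z": 0.0,"ax": 0,"ay": 0,"az": -0.15,"claw": 0.07},
    {"x": 0.03,"y": 0,"z": 0.03,"ax": 0,"ay": 0,"az": -0.15,"claw": 0.07},
    {"x": 0.03,"y": 0,"z": 0.06,"ax": 0,"ay": 0,"az": -0.15,"claw": 0.07},
    {"x": 0.03,"y": 0,"z": 0.078,"ax": 0,"ay": 0,"az": -0.15,"claw": 0.07},
    {"x": 0.03,"y": 0,"z": 0.081,"ax": 0,"ay": 0,"az": -0.15,"claw": 0.07},
    {"x": 0.03,"y": 0,"z": 0.081,"ax": 0,"ay": 0,"az": -0.15,"claw": 0.07}
  ],
  "squeeze": 20
}}

```text
t: 9.32
tool_pos: [0.4937, -0.2394, 0.0037]
tcp_rot: [3.117, 0.39, 0.001]
force: [0.2, 1.1, -0.6]
finger_gap: 0.793
grip_force: 0.0
```

Request:
{"op": "move_arm", "data": {
  "rows": [
    {"x": 0,"y": 0,"z": 0.001,"ax": 0,"ay": 0,"az": 0,"claw": 0.07},
    {"x": 0,"y": 0,"z": 0.003,"ax": 0,"ay": 0,"az": 0,"claw": 0.07},
    {"x": 0,"y": 0,"z": 0.003,"ax": 0,"ay": 0,"az": 0,"claw": 0.07}
  ]
}}

```text
t: 9.7
tool_pos: [0.4936, -0.239, 0.0005]
tcp_rot: [3.117, 0.391, 0.001]
force: [-0.4, 0.2, -0.8]
finger_gap: 0.795
grip_force: 0.0
```

Request:
{"op": "move_arm", "data": {
  "rows": [
    {"x": 0,"y": 0,"z": 0.001,"ax": 0,"ay": 0,"az": 0,"claw": 0.07},
    {"x": 0,"y": 0,"z": 0.003,"ax": 0,"ay": 0,"az": 0,"claw": 0.07},
    {"x": 0,"y": 0,"z": 0.003,"ax": 0,"ay": 0,"az": 0,"claw": 0.07}
  ]
}}

```text
t: 10.07
tool_pos: [0.4934, -0.239, -0.0029]
tcp_rot: [-3.117, -0.391, 0.0]
force: [-0.3, 0.3, 0.8]
finger_gap: 0.791
grip_force: 0.0
```

At TCP -3 mm there is still no contact, which confirms the tips are higher than reported. I'll go 5 mm lower and close.

Request:
{"op": "move_arm", "data": {
  "rows": [
    {"x": 0,"y": 0,"z": 0.002,"ax": 0,"ay": 0,"az": 0,"claw": 0.07},
    {"x": 0,"y": 0,"z": 0.003,"ax": 0,"ay": 0,"az": 0,"claw": 0.07},
    {"x": 0,"y": 0,"z": 0.003,"ax": 0,"ay": 0,"az": 0,"claw": 0.07}
  ]
}}

```text
t: 10.45
tool_pos: [0.4934, -0.239, -0.0058]
tcp_rot: [-3.117, -0.391, 0.0]
force: [0.2, -0.9, 0.1]
finger_gap: 0.799
grip_force: 0.0
```

Request:
{"op": "move_arm", "data": {
  "rows": [
    {"x": 0,"y": 0,"z": 0.001,"ax": 0,"ay": 0,"az": 0,"claw": 0.07},
    {"x": 0,"y": 0,"z": 0.002,"ax": 0,"ay": 0,"az": 0,"claw": 0.07},
    {"x": 0,"y": 0,"z": 0.002,"ax": 0,"ay": 0,"az": 0,"claw": 0.07}
  ]
}}

```text
t: 10.82
tool_pos: [0.4934, -0.239, -0.0078]
tcp_rot: [-3.117, -0.391, 0.0]
force: [0.2, -0.1, -0.3]
finger_gap: 0.794
grip_force: 0.0
```

Request:
{"op": "move_arm", "data": {
  "rows": [
    {"x": 0,"y": 0,"z": 0,"ax": 0,"ay": 0,"az": 0,"claw": 0.025},
    {"x": 0,"y": 0,"z": 0,"ax": 0,"ay": 0,"az": 0,"claw": 0.025},
    {"x": 0,"y": 0,"z": 0,"ax": 0,"ay": 0,"az": 0,"claw": 0.025},
    {"x": 0,"y": 0,"z": 0,"ax": 0,"ay": 0,"az": 0,"claw": 0.025},
    {"x": 0,"y": 0,"z": 0,"ax": 0,"ay": 0,"az": 0,"claw": 0.025},
    {"x": 0,"y": 0,"z": 0,"ax": 0,"ay": 0,"az": 0,"claw": 0.025}
  ],
  "squeeze": 20
}}

```text
t: 11.58
tool_pos: [0.4933, -0.2385, -0.0077]
tcp_rot: [-3.116, -0.391, 0.0]
force: [-1.0, 1.9, 1.1]
finger_gap: 0.347
grip_force: 20.0
```

Request:
{"op": "move_arm", "data": {
  "rows": [
    {"x": 0,"y": 0,"z": -0.005,"ax": 0,"ay": 0,"az": 0,"claw": 0.025},
    {"x": 0,"y": 0,"z": -0.01,"ax": 0,"ay": 0,"az": 0,"claw": 0.025},
    {"x": 0,"y": 0,"z": -0.015,"ax": 0,"ay": 0,"az": 0,"claw": 0.025},
    {"x": 0,"y": 0,"z": -0.015,"ax": 0,"ay": 0,"az": 0,"claw": 0.025}
  ],
  "squeeze": 20
}}

```text
t: 12.08
tool_pos: [0.4939, -0.2393, 0.0078]
tcp_rot: [3.116, 0.391, 0.001]
force: [-0.1, -0.7, -3.3]
finger_gap: 0.349
grip_force: 20.0
```

Stable this time (gap unchanged). I'll continue lifting.

Request:
{"op": "move_arm", "data": {
  "rows": [
    {"x": 0,"y": 0,"z": -0.008,"ax": 0,"ay": 0,"az": 0,"claw": 0.025},
    {"x": 0,"y": 0,"z": -0.016,"ax": 0,"ay": 0,"az": 0,"claw": 0.025},
    {"x": 0,"y": 0,"z": -0.024,"ax": 0,"ay": 0,"az": 0,"claw": 0.025},
    {"x": 0,"y": 0,"z": -0.032,"ax": 0,"ay": 0,"az": 0,"claw": 0.025},
    {"x": 0,"y": 0,"z": -0.04,"ax": 0,"ay": 0,"az": 0,"claw": 0.025},
    {"x": 0,"y": 0,"z": -0.048,"ax": 0,"ay": 0,"az": 0,"claw": 0.025},
    {"x": 0,"y": 0,"z": -0.056,"ax": 0,"ay": 0,"az": 0,"claw": 0.025},
    {"x": 0,"y": 0,"z": -0.056,"ax": 0,"ay": 0,"az": 0,"claw": 0.025}
  ],
  "squeeze": 20
}}

```text
t: 13.08
tool_pos: [0.4939, -0.2393, 0.064]
tcp_rot: [3.116, 0.391, 0.002]
force: [-0.4, -0.8, -4.5]
finger_gap: 0.351
grip_force: 20.8
```

Run:
```python
from h import *; from workcell import bot
out=[]
for n in("side","scene"):
    c=bot.capture(n);np.savez(f"pics/{n}6.npz",**c)
    s=bot.state();u,v=proj(c,s["tool_pos"]).astype(int);print(n,s["t"],u,v,s["grip_force"],s["finger_gap"],s["force"],s["wrist_torque"])
    out.append(cv2.resize(c["frame"][v-65:v+65,u-65:u+65],None,fx=3,fy=3))
cv2.imwrite("pics/z6.png",np.hstack(out)[:,:,::-1]);go(s,(.62,.17,.3),-14.9)
```

```text
side 13.125 400 340 20.870466048545495 0.3504882076969339 [-0.2243 -0.1015 -5.1052] [0.0146 0.002  0.0167]
scene 13.175 229 250 20.87719095286957 0.34939347315206887 [ 0.1486  1.0052 -4.5481] [0.0738 0.0489 0.0361]
pos [ 0.4935 -0.239   0.0633] yaz -75.70908795306491 t 13.175 j [ 0.1948  0.8531  0.2962  1.9311 -0.5468  0.4369 -0.4245]
shift [ 0.2236 -0.3651 -0.2367] turn [ -0.0014  -0.0006 -10.1348]
```

View pics/z6.png

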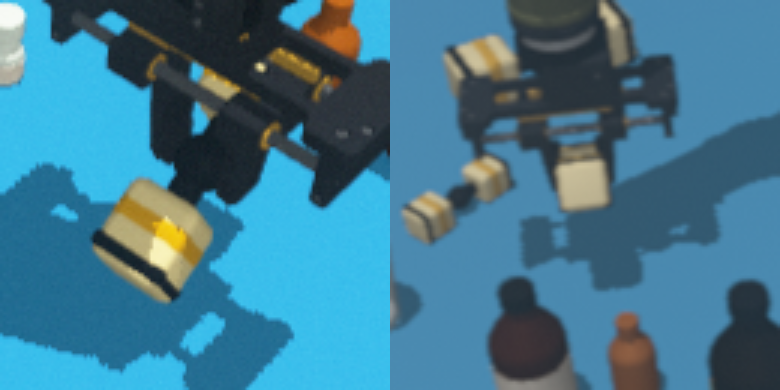

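Shuttle is lifted: the near (robot-side) end sinks in the side view at (155,240), and the light end is hidden up in the gripper. So the heavy end points to azimuth ≈194° and must go to 75°. I'll carry it up and across while turning +241° in azimuth, which is within the range of joints 5 and 7.

Request:
{"op": "move_arm", "data": {
  "rows": [
    {"x": 0.0,"y": 0.0,"z": -0.025,"ax": 0,"ay": 0,"az": -1.0,"claw": 0.025},
    {"x": 0.0,"y": 0.0,"z": -0.06,"ax": 0,"ay": 0,"az": -2.7,"claw": 0.025},
    {"x": 0.01,"y": -0.01,"z": -0.1,"ax": 0,"ay": 0,"az": -4.4,"claw": 0.025},
    {"x": 0.02,"y": -0.03,"z": -0.14,"ax": 0,"ay": 0,"az": -6.1,"claw": 0.025},
    {"x": 0.035,"y": -0.05,"z": -0.17,"ax": 0,"ay": 0,"az": -7.8,"claw": 0.025},
    {"x": 0.055,"y": -0.075,"z": -0.19,"ax": 0,"ay": 0,"az": -9.5,"claw": 0.025},
    {"x": 0.075,"y": -0.1,"z": -0.2,"ax": 0,"ay": 0,"az": -11.2,"claw": 0.025},
    {"x": 0.093,"y": -0.121,"z": -0.2,"ax": 0,"ay": 0,"az": -12.9,"claw": 0.025}
  ],
  "squeeze": 20
}}

```text
t: 14.18
tool_pos: [0.5539, -0.0976, 0.2636]
tcp_rot: [-2.181, -2.261, -0.001]
force: [0.3, -0.7, -5.6]
finger_gap: 0.35
grip_force: 21.0
```

Run:
```python
from h import *; from workcell import bot
s=bot.state();go(s,(.60,.06,.27),82);print(s["grip_force"],s["finger_gap"])
```

```text
pos [ 0.5539 -0.0976  0.2636] yaz 2.040344112305214 t 14.175 j [ 0.0332  0.5485  0.098   1.7089 -0.0663  0.8872  0.1944]
shift [ 0.1559  0.0517 -0.0063] turn [  0.0037  -0.0014 -13.3266]
21.0285384200688 0.34997453691290703
```

Request:
{"op": "move_arm", "data": {
  "rows": [
    {"x": 0.02,"y": 0.006,"z": 0,"ax": 0,"ay": 0,"az": -1.7,"claw": 0.025},
    {"x": 0.04,"y": 0.013,"z": 0,"ax": 0,"ay": 0,"az": -3.4,"claw": 0.025},
    {"x": 0.06,"y": 0.02,"z": 0,"ax": 0,"ay": 0,"az": -5.1,"claw": 0.025},
    {"x": 0.08,"y": 0.027,"z": 0,"ax": 0,"ay": 0,"az": -6.8,"claw": 0.025},
    {"x": 0.1,"y": 0.034,"z": 0,"ax": 0,"ay": 0,"az": -8.5,"claw": 0.025},
    {"x": 0.12,"y": 0.04,"z": 0,"ax": 0,"ay": 0,"az": -10.2,"claw": 0.025},
    {"x": 0.14,"y": 0.046,"z": 0,"ax": 0,"ay": 0,"az": -11.9,"claw": 0.025},
    {"x": 0.156,"y": 0.052,"z": 0,"ax": 0,"ay": 0,"az": -13.4,"claw": 0.025}
  ],
  "squeeze": 20
}}

```text
t: 15.18
tool_pos: [0.6001, 0.0589, 0.2622]
tcp_rot: [-0.208, -3.132, 0.001]
force: [0.2, -0.9, -4.8]
finger_gap: 0.348
grip_force: 21.0
```

Run:
```python
from h import *; from workcell import bot
s=bot.state();go(s,(.621,.177,.25),165.1);print(s["grip_force"],s["finger_gap"])
```

```text
pos [0.6001 0.0589 0.2622] yaz 82.40170020515876 t 15.175 j [-0.0038  0.6184 -0.2993  1.5725  0.2064  0.985   1.0723]
shift [-0.0052  0.1198  0.0121] turn [  0.0121  -0.0292 -13.7831]
21.0182522868854 0.3476621653258932
```

Request:
{"op": "move_arm", "data": {
  "rows": [
    {"x": 0,"y": 0.015,"z": 0,"ax": 0,"ay": 0,"az": -1.72,"claw": 0.025},
    {"x": 0,"y": 0.03,"z": 0,"ax": 0,"ay": 0,"az": -3.44,"claw": 0.025},
    {"x": 0,"y": 0.045,"z": 0,"ax": 0,"ay": 0,"az": -5.16,"claw": 0.025},
    {"x": -0.001,"y": 0.06,"z": 0,"ax": 0,"ay": 0,"az": -6.88,"claw": 0.025},
    {"x": -0.002,"y": 0.075,"z": 0,"ax": 0,"ay": 0,"az": -8.6,"claw": 0.025},
    {"x": -0.003,"y": 0.09,"z": 0,"ax": 0,"ay": 0,"az": -10.32,"claw": 0.025},
    {"x": -0.004,"y": 0.105,"z": 0,"ax": 0,"ay": 0,"az": -12.04,"claw": 0.025},
    {"x": -0.005,"y": 0.12,"z": 0,"ax": 0,"ay": 0,"az": -13.78,"claw": 0.025}
  ],
  "squeeze": 20
}}

```text
t: 16.18
tool_pos: [0.6219, 0.1757, 0.2619]
tcp_rot: [1.912, -2.488, 0.001]
force: [-0.2, 0.5, -4.2]
finger_gap: 0.349
grip_force: 21.0
```

Request:
{"op": "move_arm", "data": {
  "rows": [
    {"x": 0,"y": 0,"z": 0.02,"ax": 0,"ay": 0,"az": 0,"claw": 0.025},
    {"x": 0,"y": 0,"z": 0.04,"ax": 0,"ay": 0,"az": 0,"claw": 0.025},
    {"x": 0,"y": 0,"z": 0.06,"ax": 0,"ay": 0,"az": 0,"claw": 0.025},
    {"x": 0,"y": 0,"z": 0.06,"ax": 0,"ay": 0,"az": 0,"claw": 0.025}
  ],
  "squeeze": 20
}}

```text
t: 16.68
tool_pos: [0.6209, 0.1747, 0.2006]
tcp_rot: [1.903, -2.491, -0.001]
force: [0.0, 0.3, -4.5]
finger_gap: 0.35
grip_force: 21.0
```

Run:
```python
from h import *; from workcell import bot
c=bot.capture("side");np.savez("pics/s7.npz",**c)
s=bot.state();go(s,(.621,.177,.15),165.1);print(s["grip_force"],s["finger_gap"])
P=s["tool_pos"]
b=blobs(c,(290,100,420,280),(12,30,110),(35,255,255),40);print([(x[0],x[1]) for x in b],proj(c,P))
cv2.imwrite("pics/s7.png",cv2.resize(c["frame"][80:280,230:430],None,fx=3,fy=3)[:,:,::-1])
```

```text
pos [0.6218 0.1756 0.2021] yaz 164.7417001612521 t 16.725 j [-0.0137  0.7998 -0.6502  1.4948  0.531   1.0315  2.0797]
shift [-0.0013  0.0011  0.0521] turn [ 0.0207 -0.0248 -0.0597]
20.95172333356004 0.3508174545366342
[(array([399.6273, 114.9041]), np.int32(271)), (array([415.3256, 112.0233]), np.int32(43)), (array([333.44  , 112.4267]), np.int32(75)), (array([395.0588, 122.8431]), np.int32(51)), (array([379.5663, 146.3158]), np.int32(1561)), (array([327.8745, 150.4416]), np.int32(231)), (array([329.775, 196.675]), np.int32(80)), (array([415.005 , 255.4171]), np.int32(199))] [334.6045 157.2759]
```

View pics/s7.png

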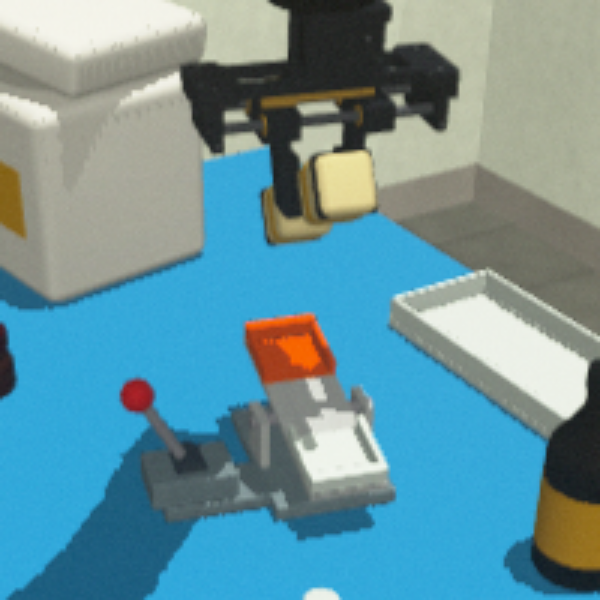

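Heavy end is low on the orange side and the light end high on the white side, hanging above the tray. Lever and cradle are where I measured them. Now I'll lower it; ball centre = TCP + 29.7 mm, so touch-down is near TCP z 0.048.

Request:
{"op": "move_arm", "data": {
  "rows": [
    {"x": 0,"y": 0.001,"z": 0.025,"ax": 0,"ay": 0,"az": 0,"claw": 0.025},
    {"x": 0,"y": 0.001,"z": 0.05,"ax": 0,"ay": 0,"az": 0,"claw": 0.025},
    {"x": 0,"y": 0.001,"z": 0.075,"ax": 0,"ay": 0,"az": 0,"claw": 0.025},
    {"x": 0,"y": 0.001,"z": 0.095,"ax": 0,"ay": 0,"az": 0,"claw": 0.025},
    {"x": 0,"y": 0.001,"z": 0.105,"ax": 0,"ay": 0,"az": 0,"claw": 0.025},
    {"x": 0,"y": 0.001,"z": 0.105,"ax": 0,"ay": 0,"az": 0,"claw": 0.025}
  ],
  "squeeze": 20
}}

```text
t: 17.48
tool_pos: [0.6216, 0.177, 0.0981]
tcp_rot: [1.907, -2.496, -0.0]
force: [0.1, 0.6, -3.8]
finger_gap: 0.347
grip_force: 21.0
```

Request:
{"op": "move_arm", "data": {
  "rows": [
    {"x": 0,"y": 0,"z": 0.006,"ax": 0,"ay": 0,"az": 0,"claw": 0.025},
    {"x": 0,"y": 0,"z": 0.012,"ax": 0,"ay": 0,"az": 0,"claw": 0.025},
    {"x": 0,"y": 0,"z": 0.018,"ax": 0,"ay": 0,"az": 0,"claw": 0.025},
    {"x": 0,"y": 0,"z": 0.024,"ax": 0,"ay": 0,"az": 0,"claw": 0.025},
    {"x": 0,"y": 0,"z": 0.03,"ax": 0,"ay": 0,"az": 0,"claw": 0.025},
    {"x": 0,"y": 0,"z": 0.034,"ax": 0,"ay": 0,"az": 0,"claw": 0.025},
    {"x": 0,"y": 0,"z": 0.034,"ax": 0,"ay": 0,"az": 0,"claw": 0.025}
  ],
  "squeeze": 20
}}

```text
t: 18.35
tool_pos: [0.6219, 0.1772, 0.0644]
tcp_rot: [-1.907, 2.496, 0.0]
force: [0.2, -0.5, -1.4]
finger_gap: 0.345
grip_force: 20.0
```

Run:
```python
from h import *; from workcell import bot
s=bot.state();go(s,(.6205,.1758,.048),165.1);print(s["grip_force"],s["finger_gap"],s["force"])
for n,roi in(("side",(300,150,365,225)),("scene",(385,270,430,330))):
    c=bot.capture(n);np.savez(f"pics/{n}8.npz",**c)
    for b in blobs(c,roi,(0,150,90),(14,255,255),30):print(n,b[0],b[1],b[2].min(0),b[2].max(0))
```

```text
pos [0.6219 0.1772 0.0644] yaz 164.75628366560719 t 18.35 j [-0.0592  0.9625 -0.5557  1.5953  0.6633  0.7791  1.9683]
shift [0.0018 0.001  0.0164] turn [-0.004   0.0064 -0.0573]
19.999915659427643 0.34535991183028575 [ 0.1994 -0.4663 -1.4185]
side [317.6465 204.9697] 99 [311 198] [329 210]
scene [409.3882 303.1579] 152 [393 293] [418 311]
```

Request:
{"op": "move_arm", "data": {
  "rows": [
    {"x": 0.001,"y": 0.001,"z": 0.004,"ax": 0,"ay": 0,"az": 0,"claw": 0.025},
    {"x": 0.001,"y": 0.001,"z": 0.008,"ax": 0,"ay": 0,"az": 0,"claw": 0.025},
    {"x": 0.001,"y": 0.001,"z": 0.012,"ax": 0,"ay": 0,"az": 0,"claw": 0.025},
    {"x": 0.001,"y": 0.001,"z": 0.012,"ax": 0,"ay": 0,"az": 0,"claw": 0.025}
  ],
  "squeeze": 20
}}

```text
t: 18.95
tool_pos: [0.6201, 0.1763, 0.0518]
tcp_rot: [1.907, -2.496, -0.001]
force: [0.4, -1.4, -0.3]
finger_gap: 0.347
grip_force: 20.0
```

Request:
{"op": "move_arm", "data": {
  "rows": [
    {"x": 0,"y": 0,"z": 0.002,"ax": 0,"ay": 0,"az": 0,"claw": 0.025},
    {"x": 0,"y": 0,"z": 0.003,"ax": 0,"ay": 0,"az": 0,"claw": 0.025},
    {"x": 0,"y": 0,"z": 0.003,"ax": 0,"ay": 0,"az": 0,"claw": 0.025}
  ],
  "squeeze": 20
}}

```text
t: 19.32
tool_pos: [0.6203, 0.1765, 0.0492]
tcp_rot: [1.908, -2.496, -0.0]
force: [-1.4, -1.0, 0.1]
finger_gap: 0.345
grip_force: 20.0
```

Request:
{"op": "move_arm", "data": {
  "rows": [
    {"x": 0,"y": 0,"z": 0.001,"ax": 0,"ay": 0,"az": 0,"claw": 0.025},
    {"x": 0,"y": 0,"z": 0.002,"ax": 0,"ay": 0,"az": 0,"claw": 0.025},
    {"x": 0,"y": 0,"z": 0.002,"ax": 0,"ay": 0,"az": 0,"claw": 0.025}
  ],
  "squeeze": 20
}}

```text
t: 19.7
tool_pos: [0.6204, 0.1764, 0.0475]
tcp_rot: [-1.907, 2.496, -0.0]
force: [-0.8, -0.4, 1.4]
finger_gap: 0.351
grip_force: 20.0
```

Run:
```python
from h import *; from workcell import bot
s=bot.state();print(s["tool_pos"],s["force"],s["wrist_torque"])
c=bot.capture("scene");np.savez("pics/scene9.npz",**c)
d=bot.capture("side");np.savez("pics/side9.npz",**d)
# expected chamber-top corner pixels for a flat shuttle at tilt .2
R=Ro.from_euler("z",-14.9,degrees=True)*Ro.from_euler("x",-.2)
piv=np.array([.619,.170,.048])
for y in(-75,75):
    for x in(-22,22):
        P=piv+R.apply([x/1e3,y/1e3,.008+.044]);print(x,y,P,proj(c,P),proj(d,P))
for n,k,roi in(("scene",c,(325,255,430,330)),("side",d,(295,130,375,250))):
    for b in blobs(k,roi,(12,40,110),(35,255,255),30):print(n,b[0],b[1],b[2].min(0),b[2].max(0))
```

```text
[0.6204 0.1764 0.0475] [-0.8415 -0.3962  1.4184] [-0.0567  0.3634 -0.0083]
-22 -75 [0.5815 0.1146 0.1139] [356.9293 263.0826] [333.1175 207.1549]
22 -75 [0.624  0.1033 0.1139] [351.8509 274.3653] [351.5499 204.4103]
-22 75 [0.6193 0.2567 0.0841] [413.5062 284.4103] [315.8828 188.5919]
22 75 [0.6618 0.2454 0.0841] [409.7861 296.4189] [332.2992 186.3097]
scene [359.3387 276.0161] 62 [355 268] [365 286]
scene [399.3107 292.1327] 309 [389 282] [409 304]
side [338.6858 208.4312] 487 [327 189] [351 222]
side [318.6486 199.9459] 37 [317 192] [322 210]
```

Request:
{"op": "move_arm", "data": {
  "rows": [
    {"x": 0,"y": 0,"z": -0.001,"ax": 0,"ay": 0,"az": 0,"claw": 0.036},
    {"x": 0,"y": 0,"z": -0.001,"ax": 0,"ay": 0,"az": 0,"claw": 0.04},
    {"x": 0,"y": 0,"z": -0.001,"ax": 0,"ay": 0,"az": 0,"claw": 0.042},
    {"x": 0,"y": 0,"z": -0.001,"ax": 0,"ay": 0,"az": 0,"claw": 0.042}
  ]
}}

```text
t: 20.3
tool_pos: [0.6205, 0.1765, 0.0483]
tcp_rot: [-1.907, 2.496, 0.0]
force: [0.1, -0.3, 0.4]
finger_gap: 0.477
grip_force: 0.0
```

Run:
```python
from h import *; from workcell import bot
s=bot.state();print(s["tool_pos"],s["force"],s["wrist_torque"],s["finger_gap"],s["grip_force"])
```

```text
[0.6205 0.1765 0.0483] [ 0.1489 -0.3083  0.4468] [ 0.0734  0.121  -0.0059] 0.47709193457824045 0.0
```

Request:
{"op": "move_arm", "data": {
  "rows": [
    {"x": 0,"y": 0,"z": -0.01,"ax": 0,"ay": 0,"az": 0,"claw": 0.042},
    {"x": 0,"y": 0,"z": -0.025,"ax": 0,"ay": 0,"az": 0,"claw": 0.042},
    {"x": 0,"y": 0,"z": -0.045,"ax": 0,"ay": 0,"az": 0,"claw": 0.042},
    {"x": 0,"y": 0,"z": -0.08,"ax": 0,"ay": 0,"az": 0,"claw": 0.042},
    {"x": 0,"y": 0,"z": -0.12,"ax": 0,"ay": 0,"az": 0,"claw": 0.02},
    {"x": 0,"y": 0,"z": -0.16,"ax": 0,"ay": 0,"az": 0,"claw": 0.0},
    {"x": 0,"y": 0,"z": -0.16,"ax": 0,"ay": 0,"az": 0,"claw": 0.0},
    {"x": 0,"y": 0,"z": -0.16,"ax": 0,"ay": 0,"az": 0,"claw": 0.0}
  ]
}}

```text
t: 21.3
tool_pos: [0.6202, 0.176, 0.2087]
tcp_rot: [1.907, -2.496, 0.001]
force: [-0.6, 0.7, -0.8]
finger_gap: 0.044
grip_force: 0.0
```

Run:
```python
from h import *; from workcell import bot
s=bot.state();print(s["tool_pos"],s["force"],s["finger_gap"],s["t"])
c=bot.capture("scene");np.savez("pics/scene10.npz",**c);d=bot.capture("side");np.savez("pics/side10.npz",**d)
for n,k,roi in(("scene",c,(325,230,430,330)),("side",d,(262,130,375,250))):
    for b in blobs(k,roi,(12,40,110),(35,255,255),30):print(n,"ivory",b[0],b[1],b[2].min(0),b[2].max(0))
    for lo,hi in(((0,150,90),(14,255,255)),((165,120,90),(179,255,255))):
        for b in blobs(k,roi,lo,hi,15):print(n,"red/or",b[0],b[1],b[2].min(0),b[2].max(0))
R=Ro.from_euler("z",-14.9,degrees=True)*Ro.from_euler("x",-.2);piv=np.array([.619,.170,.048])
for y in(-96,96):
    for x in(-29,29):
        P=piv+R.apply([x/1e3,y/1e3,.024]);print("rim",x,y,proj(c,P),proj(d,P))
P=piv+R.apply([0,0,.03]);print("ball",P,proj(c,P),proj(d,P))
B=[b for b in blobs(d,(310,170,365,225),(0,0,0),(179,255,55),15)];print([(b[0],b[1]) for b in B])
# lever push start: cradle frame -> world
R0=Ro.from_euler("z",-14.9,degrees=True)
for p in((-.20,-.03,.12),(-.19,-.03,.085),(-.095,-.03,.085),(-.06,-.03,.085)):print(p,np.array([.619,.170,0])+R0.apply(p))
go(s,np.array([.619,.170,0])+R0.apply((-.22,-.03,.17)),165.1)
```

```text
[0.6202 0.176  0.2087] [-0.562   0.7201 -0.7847] 0.04396618124447204 21.3
scene ivory [406.5938 231.1979] 96 [394 230] [423 233]
scene ivory [364.596  279.0894] 302 [355 268] [373 291]
scene ivory [399.2379 292.1865] 311 [389 282] [409 304]
scene red/or [410.9767 303.0543] 129 [396 293] [418 311]
side ivory [334.0444 205.7585] 675 [317 189] [351 222]
side red/or [315.4143 204.0143] 70 [311 198] [321 210]
side red/or [275.3176 211.5412] 85 [270 207] [280 216]
rim -29 -96 [347.7203 266.0117] [333.396  222.3144]
rim 29 -96 [340.812  280.7882] [357.8226 218.5023]
rim -29 96 [418.7865 292.9287] [311.8454 196.9247]
rim 29 96 [414.1009 308.9047] [332.9387 193.9158]
ball [0.6205 0.1758 0.0774] [380.629  285.3103] [333.0489 204.6108]
[(array([329.4706, 201.5294]), np.int32(17))]
(-0.2, -0.03, 0.12) [0.418  0.1924 0.12  ]
(-0.19, -0.03, 0.085) [0.4277 0.1899 0.085 ]
(-0.095, -0.03, 0.085) [0.5195 0.1654 0.085 ]
(-0.06, -0.03, 0.085) [0.5533 0.1564 0.085 ]
pos [0.6202 0.176  0.2087] yaz 164.77030303131477 t 21.3 j [-0.0111  0.7897 -0.6554  1.4964  0.5274  1.0368  2.0803]
shift [0.0373 0.2194 0.0387] turn [-0.0028 -0.0028 -0.0549]
```

The numbers show the orange rim where a +0.2 rad tilt predicts (418,293) and both chambers level in the tray. The lever tip is unmoved at (275,211.5). I'll move to the robot's side of the lever with shut fingers, turned 90°.

Request:
{"op": "move_arm", "data": {
  "rows": [
    {"x": 0.005,"y": 0.025,"z": 0,"ax": 0,"ay": 0,"az": 1.7,"claw": 0.0},
    {"x": 0.01,"y": 0.05,"z": 0,"ax": 0,"ay": 0,"az": 3.4,"claw": 0.0},
    {"x": 0.015,"y": 0.08,"z": 0,"ax": 0,"ay": 0,"az": 5.1,"claw": 0.0},
    {"x": 0.02,"y": 0.11,"z": 0,"ax": 0,"ay": 0,"az": 6.8,"claw": 0.0},
    {"x": 0.025,"y": 0.14,"z": 0,"ax": 0,"ay": 0,"az": 8.5,"claw": 0.0},
    {"x": 0.03,"y": 0.17,"z": 0,"ax": 0,"ay": 0,"az": 10.2,"claw": 0.0},
    {"x": 0.037,"y": 0.194,"z": 0,"ax": 0,"ay": 0,"az": 11.9,"claw": 0.0},
    {"x": 0.037,"y": 0.194,"z": 0,"ax": 0,"ay": 0,"az": 13.6,"claw": 0.0}
  ]
}}

```text
t: 22.4
tool_pos: [0.4207, 0.1911, 0.2076]
tcp_rot: [-0.193, -3.132, 0.003]
force: [0.8, -0.9, 0.0]
finger_gap: 0.005
grip_force: 0.0
```

Run:
```python
from h import *; from workcell import bot
s=bot.state();go(s,(.4229,.1911,.075),75.1)
```

```text
pos [0.4207 0.1911 0.2076] yaz 82.9599558709406 t 22.4 j [-0.352   0.5056 -0.2624  2.0446  0.2168  0.6211  0.6874]
shift [-0.0026  0.0005  0.1326] turn [-0.0229 -0.0296  1.31  ]
```

Request:
{"op": "move_arm", "data": {
  "rows": [
    {"x": -0.002,"y": 0,"z": 0.03,"ax": 0,"ay": 0,"az": 1.31,"claw": 0.0},
    {"x": -0.002,"y": 0,"z": 0.06,"ax": 0,"ay": 0,"az": 1.31,"claw": 0.0},
    {"x": -0.002,"y": 0,"z": 0.09,"ax": 0,"ay": 0,"az": 1.31,"claw": 0.0},
    {"x": -0.002,"y": 0,"z": 0.12,"ax": 0,"ay": 0,"az": 1.31,"claw": 0.0},
    {"x": -0.002,"y": 0,"z": 0.133,"ax": 0,"ay": 0,"az": 1.31,"claw": 0.0},
    {"x": -0.002,"y": 0,"z": 0.133,"ax": 0,"ay": 0,"az": 1.31,"claw": 0.0},
    {"x": -0.002,"y": 0,"z": 0.133,"ax": 0,"ay": 0,"az": 1.31,"claw": 0.0}
  ]
}}

```text
t: 23.28
tool_pos: [0.4259, 0.1916, 0.076]
tcp_rot: [0.402, 3.115, 0.001]
force: [-0.4, -0.9, 0.1]
finger_gap: 0.009
grip_force: 0.0
```

Run:
```python
from h import *; from workcell import bot
R0=Ro.from_euler("z",-14.9,degrees=True)
s=bot.state();go(s,np.array([.619,.170,.075])+R0.apply((-.09,-.03,0)),75.1);print(s["force"])
```

```text
pos [0.4259 0.1916 0.076 ] yaz 75.30280737731694 t 23.275 j [-0.4576  0.7491 -0.1029  2.1535  0.2861  0.2502  0.5037]
shift [-0.1022 -0.0016  0.0011] turn [0.0084 0.0073 0.0338]
[-0.4201 -0.921   0.1249]
```

Request:
{"op": "move_arm", "data": {
  "rows": [
    {"x": -0.012,"y": -0.001,"z": 0,"ax": 0,"ay": 0,"az": 0,"claw": 0.0},
    {"x": -0.024,"y": -0.001,"z": 0,"ax": 0,"ay": 0,"az": 0,"claw": 0.0},
    {"x": -0.036,"y": -0.001,"z": 0,"ax": 0,"ay": 0,"az": 0,"claw": 0.0},
    {"x": -0.048,"y": -0.001,"z": 0,"ax": 0,"ay": 0,"az": 0,"claw": 0.0},
    {"x": -0.06,"y": -0.001,"z": 0,"ax": 0,"ay": 0,"az": 0,"claw": 0.0},
    {"x": -0.072,"y": -0.001,"z": 0,"ax": 0,"ay": 0,"az": 0,"claw": 0.0},
    {"x": -0.084,"y": -0.001,"z": 0,"ax": 0,"ay": 0,"az": 0,"claw": 0.0},
    {"x": -0.09,"y": -0.001,"z": 0,"ax": 0,"ay": 0,"az": 0,"claw": 0.0}
  ]
}}

```text
t: 24.28
tool_pos: [0.513, 0.1671, 0.0751]
tcp_rot: [-0.403, -3.116, 0.0]
force: [-0.9, 0.2, -0.2]
finger_gap: 0.001
grip_force: 0.6
```

```bash
cat > tip.py <<'E'
from h import *; from workcell import bot
s=bot.state();print(s["tool_pos"],s["force"],s["t"])
c=bot.capture("scene");d=bot.capture("side")
for n,k,roi in(("scene",c,(350,220,425,325)),("side",d,(262,170,375,250))):
    for b in blobs(k,roi,(0,150,70),(14,255,255),10)+blobs(k,roi,(165,120,70),(179,255,255),10):print(n,"red/or",b[0],b[1],b[2].min(0),b[2].max(0))
    print(n,"ivory",[(b[0],b[1]) for b in blobs(k,roi,(12,40,110),(35,255,255),60)])
R0=Ro.from_euler("z",-14.9,degrees=True)
for a in(-.5,0,.2,.35,.5):
    P=np.array([.619,.170,0])+R0.apply([-.110+.078*np.sin(a),-.03,.036+.078*np.cos(a)]);print(a+.5,P,proj(c,P),proj(d,P))
E
python3 tip.py
```

```text
[0.513  0.1671 0.0751] [-0.9125  0.1911 -0.173 ] 24.275
scene red/or [409.4615 302.979 ] 143 [391 293] [418 311]
scene red/or [374.9701 253.0299] 67 [371 249] [379 257]
scene ivory [(array([364.6424, 278.9967]), np.int32(302)), (array([399.0525, 291.821 ]), np.int32(324))]
side red/or [316.9714 207.1714] 35 [313 204] [321 210]
side red/or [306.9 207.7] 10 [305 206] [308 210]
side red/or [305.6 208.1] 40 [302 205] [310 211]
side ivory [(array([335.275 , 206.4928]), np.int32(629))]
0.0 [0.4688 0.1789 0.1045] [381.9058 238.8819] [276.0766 211.2921]
0.5 [0.505  0.1693 0.114 ] [378.5641 244.5511] [291.9293 205.3545]
0.7 [0.52   0.1653 0.1124] [377.0265 248.6045] [298.547  204.9819]
0.85 [0.5308 0.1624 0.1093] [375.8577 252.1864] [303.3371 205.4805]
1.0 [0.5411 0.1597 0.1045] [374.7088 256.1385] [307.8475 206.625 ]
```

The lever is at about 0.9 rad, with the tip at (375,253) in the scene view. I'll push on gently to the stop.

Request:
{"op": "move_arm", "data": {
  "rows": [
    {"x": -0.003,"y": 0,"z": 0,"ax": 0,"ay": 0,"az": 0,"claw": 0.0},
    {"x": -0.006,"y": 0,"z": 0,"ax": 0,"ay": 0,"az": 0,"claw": 0.0},
    {"x": -0.008,"y": 0,"z": 0,"ax": 0,"ay": 0,"az": 0,"claw": 0.0},
    {"x": -0.008,"y": 0,"z": 0,"ax": 0,"ay": 0,"az": 0,"claw": 0.0}
  ]
}}

```text
t: 24.88
tool_pos: [0.5189, 0.1658, 0.0752]
tcp_rot: [-0.401, -3.114, 0.001]
force: [-4.6, 0.5, 0.1]
finger_gap: 0.007
grip_force: 1.8
```

```bash
python3 tip.py | head -8
```

```text
[0.5189 0.1658 0.0752] [-4.5714  0.473   0.0742] 24.875
scene red/or [409.1258 302.9603] 151 [391 293] [418 311]
scene red/or [374.2899 255.4348] 69 [370 251] [379 260]
scene ivory [(array([364.6865, 279.0429]), np.int32(303)), (array([399.0681, 291.808 ]), np.int32(323))]
side red/or [314.4717 207.1887] 53 [306 204] [321 210]
side red/or [307.7442 208.5349] 43 [304 205] [313 212]
side ivory [(array([336.0964, 206.9357]), np.int32(591))]
0.0 [0.4688 0.1789 0.1045] [381.9058 238.8819] [276.0766 211.2921]
```

At the stop (4.6 N, ≈1.0 rad). I'll back off and rise.

Request:
{"op": "move_arm", "data": {
  "rows": [
    {"x": 0.02,"y": 0,"z": 0,"ax": 0,"ay": 0,"az": 0,"claw": 0.0},
    {"x": 0.05,"y": 0,"z": 0,"ax": 0,"ay": 0,"az": 0,"claw": 0.0},
    {"x": 0.07,"y": 0,"z": -0.02,"ax": 0,"ay": 0,"az": 0,"claw": 0.0},
    {"x": 0.07,"y": 0,"z": -0.06,"ax": 0,"ay": 0,"az": 0,"claw": 0.0},
    {"x": 0.07,"y": 0,"z": -0.12,"ax": 0,"ay": 0,"az": 0,"claw": 0.0},
    {"x": 0.07,"y": 0,"z": -0.14,"ax": 0,"ay": 0,"az": 0,"claw": 0.0},
    {"x": 0.07,"y": 0,"z": -0.14,"ax": 0,"ay": 0,"az": 0,"claw": 0.0},
    {"x": 0.07,"y": 0,"z": -0.14,"ax": 0,"ay": 0,"az": 0,"claw": 0.0}
  ]
}}

```text
t: 25.98
tool_pos: [0.4523, 0.1829, 0.2145]
tcp_rot: [-0.402, -3.115, 0.001]
force: [0.2, -0.2, -0.5]
finger_gap: 0.006
grip_force: 0.0
```

```bash
python3 tip.py | head -7; python3 -c "
from h import *; from workcell import bot
print(bot.state()['grip_force'])"
```

```text
[0.4523 0.1829 0.2145] [ 0.1796 -0.2385 -0.5072] 25.975
scene red/or [409.7926 302.8667] 135 [391 293] [418 310]
scene red/or [374.0678 255.4746] 59 [370 252] [378 259]
scene ivory [(array([400.2933, 230.5378]), np.int32(225)), (array([364.7007, 278.9762]), np.int32(294)), (array([399.0409, 291.9528]), np.int32(318))]
side red/or [315.1316 204.0921] 76 [311 198] [321 210]
side red/or [307.1176 204.7647] 17 [305 203] [309 207]
side red/or [307.4516 207.4355] 62 [303 202] [313 212]
0.0
```

```bash
python3 -c "
from workcell import bot
print(bot.finish_job())"
```

```text
the job is handed in; nothing more can be done
None
```

The job is handed in at about 26 s; the hand-in gave no verdict. By my last measurements the shuttle lies released in the tray, heavy end at the orange end with that end down, and the lever is at about 1.0 rad; two early grasps slipped, and I viewed 11 pictures against the limit of 10.

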